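# Fit a stepped battery pack under the contact hood of a power unit

## Task

Put the battery pack with the thin stepped nose back into the open power unit: nose down and under the metal hood, pushed in against the spring contact without ramming it, then its tail lowered behind the metal lip, so that it lies flat on the floor of the bay between lip and hood and stays there when let go. Leave the plain pack and everything else on the bench where they are.

Things in the scene. Friction and masses are not known exactly. Their poses are not given: they have to be found in the camera images.
- pack: Black battery pack, 150 mm long, about 0.45 kg: a block 100 long x 50 wide x 50 mm high, then a thin tongue (the nose) 50 long x 46 wide x 14 mm high, level with the underside. Starts upright on the bench. Origin: centre of the underside; x towards the nose (nose end +75, step +25, tail end -75 mm), y across, z up.
- pack_nose (a point): middle of the bottom edge of the pack's nose end; axes as the pack's
- pack_tail (a point): middle of the bottom edge of the pack's tail end; axes as the pack's
- case: Open power unit: fixed grey case 225 x 150 mm, a steel lip at one end of its bay, a steel hood at the other. Origin: centre of its underside, on the bench; x along the bay from lip to hood, y across, z up. Bay floor 22 mm above the bench, 55 mm wide; the decks beside it rise 8 mm above it. With the tail against the lip, the pack's nose is at x = +70 mm.
- lip (a point): Foot of the lip's inner face, at floor level on the bay's midline (case x = -80 mm); axes as the case's. The lip is 55 mm wide, 12 mm thick (case x = -92 to -80) and stands 16 mm above the floor. Because of it the pack cannot go under the hood level (16 + 14 > 27 mm): its nose must point down 6 to 14 degrees, 8 is best.
- hood_edge (a point): On the bay's midline at floor level, straight below the front edge of the hood's roof (case x = +36 mm); axes as the case's. The roof runs from here to case x = +106 mm, underside 27 and top 31 mm above the floor, 71 mm wide; side cheeks leave 55 mm between them; closed at the far end.
- plunger: Sprung contact plate hidden in the hood, 36 wide, 20 mm high. Origin: bottom middle of its face, 2 mm above the floor, at rest at case x = +64 mm; moves with it; axes as the case's. It yields up to 11 mm: 3 N at first, 0.6 N more per mm, then a hard stop. With the pack home it is pressed 6 mm; to get the tail past the lip press it 7.5 to 10.5 mm. It pushes a released pack back to the lip.
- plain_pack: the decoy: a black block 150 x 50 x 50 mm with no step, the same full height all along; not needed. Bystander: leave where it is; origin at the centre of its underside.
- cup: paper cup, 76 mm across the rim, 90 mm high, standing. Bystander: leave where it is; origin at the centre of its underside.
- spray: spray can, 56 mm across, about 160 mm high, standing. Bystander: leave where it is; origin at the centre of its underside.
- screwdriver: screwdriver lying flat. Bystander: leave where it is; origin at the centre of its underside.
- meter: handheld multimeter, 150 x 75 x 40 mm, lying flat. Bystander: leave where it is; origin at the centre of its underside.
- board: loose circuit board, 120 x 160 mm, parts up to 36 mm high. Bystander: leave where it is; origin at the centre of its underside.
- spool: solder spool, 60 mm across, 45 mm high, standing. Bystander: leave where it is; origin at the centre of its underside.
There are look-alikes about, which are no part of the job. What is shaped like the pack but purple is not meant.

How it is judged:
By the outcome, as a careful person would: the job done as asked, in the order asked, and still so for the second after the job is handed in, with the robot touching nothing.
It also fails if it takes over 46 s, if anything falls off the work surface, if the arm or the gripper's body presses on something with over 40 N, if the wrist force passes 120 N, or if a joint passes its speed limit or range.

## Robot

A 6-joint arm with a two-finger parallel gripper is mounted at the origin on the work surface. World frame = base frame: x ahead of the robot, y to its left, z up, the work surface at z = 0. Lengths are in mm, angles in rad, forces in N, time in s.
With the tool pointing down it reaches from about 350 to 875 mm from the base axis. Payload 4.2 kg.
Tool frame: the origin (TCP) lies midway between the tips of the shut fingers; the grasp point (between the pads) lies 19 mm behind it; z points along the fingers, y is the direction in which the jaws open and shut (so a half turn about z gives the same grasp; the last joint's range is limited). The gripper opens to 85 mm and grips with 20 to 120 N. Pads are 22 mm wide; open, the fingers measure 114 mm over their backs; the gripper's body (76 mm by 85 mm) begins 54 mm behind the grasp point. The pads swing forward as they close: fully open they stand 13 mm farther back than shut.
Start: joints at [0.259, 0.385, 0.008, 0, -1.194, -0.259], TCP at [624.979, 0.025, 231.312] pointing down, gripper open.
Joint ranges: [-3.14, 3.14], [-1.21, 2.06], [-1.07, 1.41], [-3.16, 2.05], [-2.99, -0.16], [-3.1, 3.1]. Speed limits (rad/s): [2.79, 2.79, 3.14, 3.14, 3.14, 3.14].

## Interface

Orientations are given as a unit quaternion [x, y, z, w].
In Python, from bench import arm, eyes, nets gives the robot as it stands.
- The arm moves only by the tool jog_arm, never from a script. Its argument "rows" is a list of rows, each a list of 3 entries, a list of its own where there are three numbers: the shift along the tool's x, y, z in cm, then the turn, a rotation vector about the tool's x, y, z in degrees, then the finger opening in cm, from 0 to 8.54. In form: [[[x, y, z], [ax, ay, az], jaw], ...]. A call has 1 to 10 rows; each row shifts and turns the commanded pose from where the row before left it, along the tool's axes as they then stand; what a row does not reach is not made up. A row lasts 1/8 s, in which the tool goes at most 62.5 mm and 10.7 degrees, less where a joint would pass 70% of its speed; a pose out of reach is approached as far as the arm can. A call with a gripper value outside its range is refused whole. The fingers move at their own pace and stop on an object; the grip force is fixed at half the most. Time passes only in rows, so rows that do not move let the fingers close. It gives the time, the measured TCP pose, the force and the opening at its end, in the units of the state.
- arm.read_state(): the state, without advancing time (a new reading comes with each control period).
- eyes.get_image(name): name is "scene" or "side" or "wrist"; returns the picture (384x512x3 uint8, red, green, blue); there is no depth.
- eyes.camera_model(name): a dict with "K" (3x3 intrinsics, pixels), "rvec" (rotation vector, rad) and "tvec" (3), from world to camera coordinates, as OpenCV has them. Camera axes: x right, y down, z forward; pixel columns grow to the right and rows downward; lengths in mm; the calibration is good to about 2 mm. A picture is of the moment at which its call begins: read the wrist's pose just before it. camera_model takes no time and is no camera call; for the wrist camera it gives the pose at the moment of the call.
- arm.job_done(): hands the job in, once; it reports no verdict.
Trained networks look in the newest picture that a camera, given by its name, has taken for a name from the list of things; names that differ only in an ending like _2 or _b are one class to them, and where a whole thing is asked for, a point or a joint stands for the part that bears it (a point fixed in the world has none). Each returns a list of dicts, best first, with "conf" (0 to 1); they miss things now and then, are a little off and sometimes report something else, mostly with a low value. They report only what shows in the picture. A call takes as long as a camera call. They do not tell look-alikes from the thing itself.
- nets.boxes_of(camera, name): "position" ([column, row] as shares, 0 to 1, of the picture: columns of its width, rows of its height, amid what is visible of it).
The state is a dict: "clock": time; "joints": joint angles; "joint_vel": joint speeds; "joint_efforts": joint torques, N m; "position": TCP position; "ee_rot": TCP orientation; "contact_force": force on the tool from outside, world axes, zero at the start; "wrist_torque": the same for the moment, N m; "gripper_width": finger opening in mm.
Only numpy, scipy, OpenCV 4.12 (cv2) and the standard library are available. Lean on these libraries where they do the work, as an engineer would, in place of code of your own. Each camera call takes 0.05 s, during which the arm holds its last target.

## Working session

There is one attempt and no reset: what is moved stays moved. The work goes in short steps, Python scripts to look and compute and a tool call to move; the robot and the scene stay as the last step left them, time stands still between calls to the robot, and variables do not carry over. Pictures are saved under pics/ and viewed, and the job is handed in when it is done.

Besides the shell and the picture viewer there is one more tool, called as a command line: name --argument value ..., lists and objects as JSON in quotes. jog_arm: Moves the arm, as the interface text tells. Its arguments: {"type":"object","properties":{"rows":{"type":"array","items":{"type":"array"}}},"required":["rows"]}

```bash
ls; mkdir -p pics; cat > h.py <<'E'
import numpy as np,cv2
from bench import arm,eyes,nets
from scipy.spatial.transform import Rotation as R
def cam(n):
    m=eyes.camera_model(n);return np.array(m['K'],float),np.array(m['rvec'],float),np.array(m['tvec'],float)
def ray(n,uv,z,c=None):
    K,r,t=c or cam(n);Rm=cv2.Rodrigues(r)[0];C=-Rm.T@t
    d=Rm.T@np.linalg.inv(K)@np.array([uv[0],uv[1],1.]);s=(z-C[2])/d[2];return C+s*d
def proj(n,P,c=None):
    K,r,t=c or cam(n);return cv2.projectPoints(np.array(P,float).reshape(-1,3),r,t,K,None)[0].reshape(-1,2)
def snap(n,f):
    im=eyes.get_image(n);cv2.imwrite('pics/'+f,im[:,:,::-1]);return im
E
python3 - <<'E'
from h import *
s=arm.read_state();print(s)
for n in ['scene','side','wrist']:
    snap(n,n+'0.png');K,r,t=cam(n);print(n,K.tolist(),(-cv2.Rodrigues(r)[0].T@t).round(0))
for n in ['scene','side']:
  for k in ['pack','case','plain_pack']:
    print(n,k,[(round(d['conf'],2),(np.array(d['position'])*[512,384]).round(0).tolist()) for d in nets.boxes_of(n,k)])
E
```

```text
pics
{'clock': 0.0, 'joints': array([ 2.58596804e-01,  3.85572242e-01,  6.60217005e-03, -4.97446200e-04,
       -1.19401487e+00, -2.58616901e-01]), 'joint_vel': array([ 1.58353943e-03, -8.24321800e-04, -2.91505909e-04, -9.17994559e-06,
       -1.11002270e-03,  4.83634933e-04]), 'joint_efforts': array([-9.55001960e-04, -3.92286408e+01,  1.88399577e+01,  4.18616563e+00,
       -4.72148502e-03,  8.27910434e-07]), 'position': array([6.24401868e+02, 1.28576071e-02, 2.30203102e+02]), 'ee_rot': array([-0.70703434,  0.70717833,  0.00075001, -0.00082972]), 'contact_force': array([1.18955441, 0.43193879, 0.80871246]), 'wrist_torque': array([ 0.0273251 , -0.02524331, -0.0138853 ]), 'gripper_width': 85.38041069123923}
scene [[414.55774600129007, 0.0, 256.0513590473243], [0.0, 414.55774600129007, 194.83552283585962], [0.0, 0.0, 1.0]] [ 873. -422. 1006.]
side [[437.4699302435723, 0.0, 260.45664818664227], [0.0, 437.4699302435723, 193.84341688685876], [0.0, 0.0, 1.0]] [ 408. -817.  902.]
wrist [[316.97893503097083, 0.0, 257.69846919593766], [0.0, 316.97893503097083, 192.21522077014015], [0.0, 0.0, 1.0]] [625. -70. 373.]
scene pack [(0.77, [100.0, 221.0]), (0.76, [212.0, 165.0]), (0.69, [184.0, 229.0]), (0.67, [246.0, 241.0]), (0.67, [301.0, 183.0])]
scene case []
scene plain_pack [(0.79, [188.0, 321.0]), (0.48, [182.0, 229.0])]
side pack [(0.71, [210.0, 199.0]), (0.68, [239.0, 252.0]), (0.63, [298.0, 228.0]), (0.55, [154.0, 301.0])]
side case [(0.62, [277.0, 163.0])]
side plain_pack [(0.97, [321.0, 312.0])]
```

View pics/scene0.png

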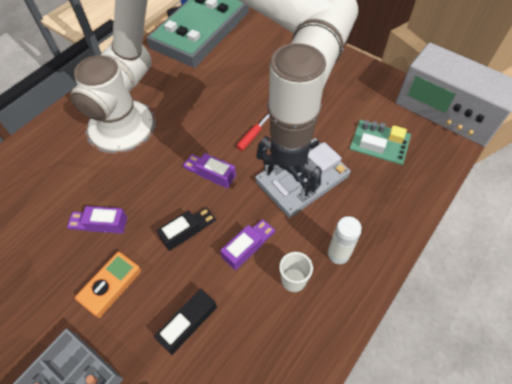

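View pics/side0.png

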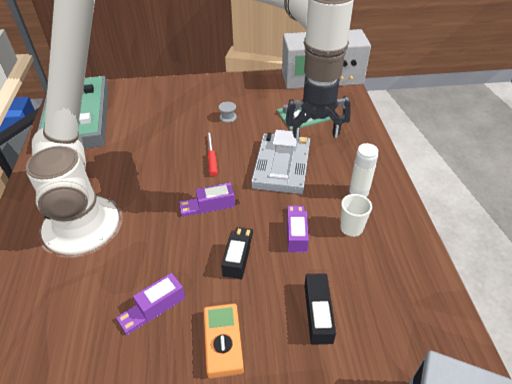

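View pics/wrist0.png

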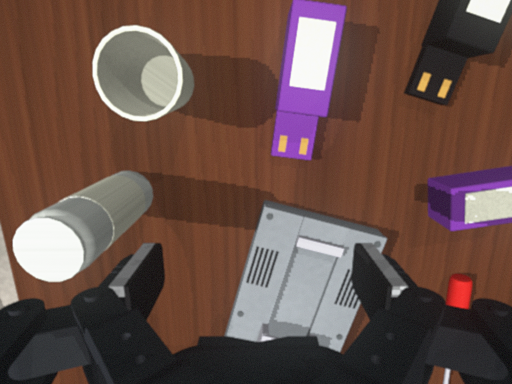

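The black stepped pack is at about scene (185,229), side (238,252). The case is at scene (302,180), side (283,162). The lip shows at wrist (320,245), and the hood is at the bottom of the wrist picture. I'll zoom in for corners.

```bash
python3 - <<'E'
from h import *
def crop(n,x,y,w,h,s,f):
    im=cv2.imread(f'pics/{n}0.png')[y:y+h,x:x+w];im=cv2.resize(im,None,fx=s,fy=s,interpolation=cv2.INTER_CUBIC)
    cv2.imwrite('pics/'+f,im)
a=crop('scene',145,195,80,60,10,'c1.png');crop('side',205,215,80,70,8,'c2.png')
crop('side',240,120,80,80,7,'c3.png');crop('scene',245,130,115,90,6.5,'c4.png')
for n,uv in [('scene',(184,229)),('side',(238,252))]: print(ray(n,uv,40))
for uv in [(320,245),(290,320)]: print(ray('wrist',uv,30))
for uv in [(265,205),(386,237)]: print(ray('wrist',uv,30))
E
```

```text
[ 428.81592705 -161.40709918   40.        ]
[ 416.85936852 -172.02595577   40.        ]
[552.03015637  92.93174623  30.        ]
[584.70030963 197.12541413  30.        ]
[617.43328448  43.11537828  30.        ]
[475.03070654  82.70236068  30.        ]
```

View pics/c1.png

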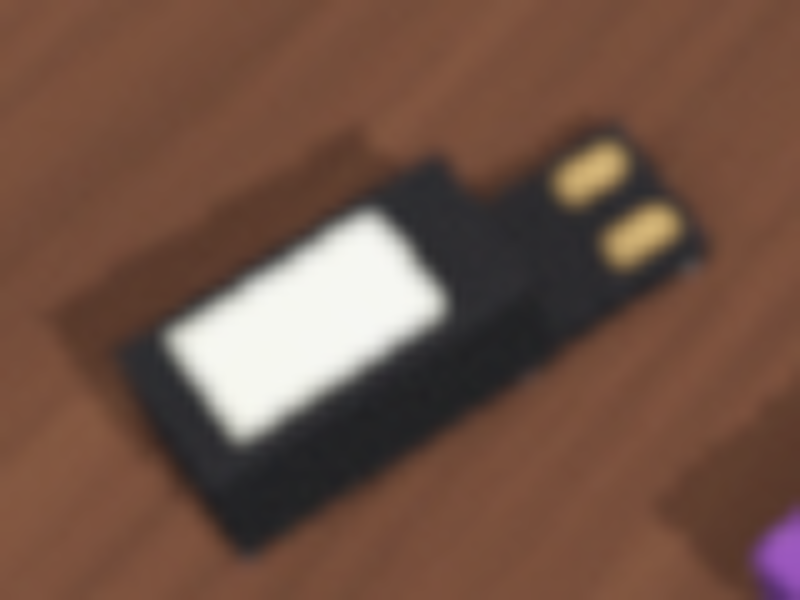

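View pics/c2.png

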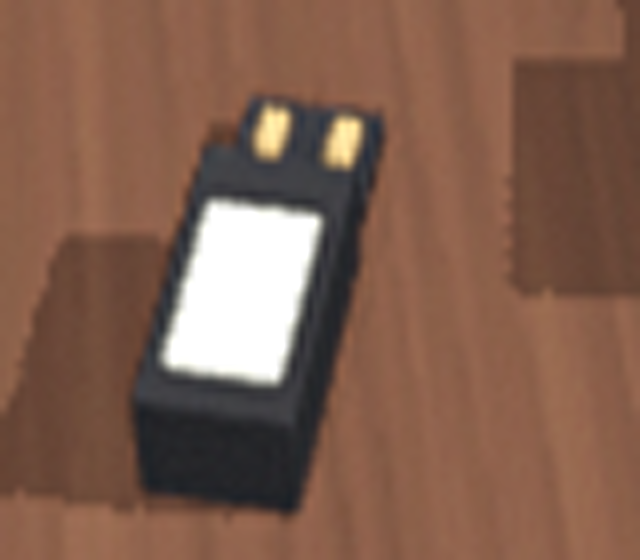

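View pics/c3.png

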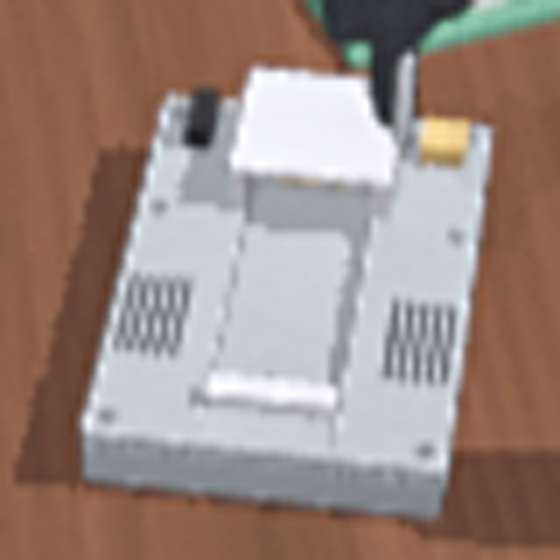

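View pics/c4.png

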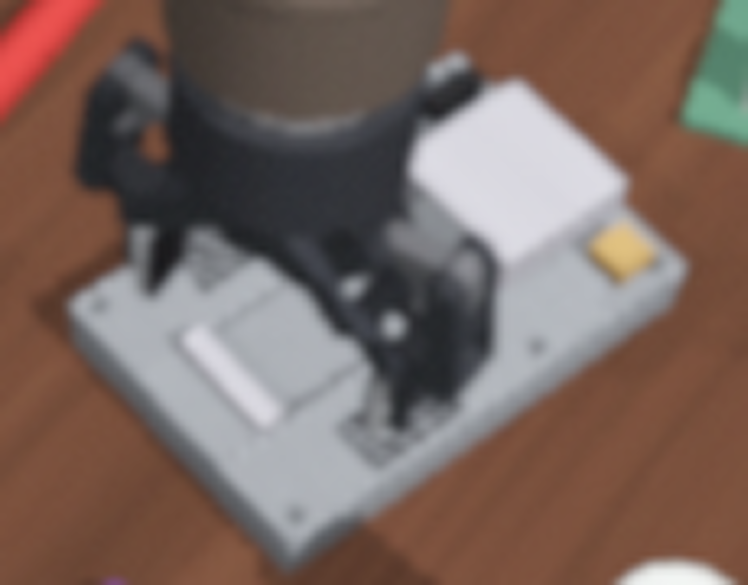

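```bash
cat > fit.py <<'E'
from h import *
from scipy.optimize import least_squares
def fit(obs,x0):
    # obs: list (cam model, uv, local pt)
    def f(p):
        c,s=np.cos(p[2]),np.sin(p[2]);r=[]
        for cm,uv,L in obs:
            W=[p[0]+c*L[0]-s*L[1],p[1]+s*L[0]+c*L[1],L[2]]
            r+=list(proj(None,W,cm)[0]-uv)
        return np.array(r)
    q=least_squares(f,x0,loss='soft_l1');return q.x,f(q.x).reshape(-1,2).round(1)
E
python3 - <<'E'
from fit import *
S,D,W=cam('scene'),cam('side'),cam('wrist')
def o(cm,off,s,l): return [(cm,(np.array(uv)+.5)/s-.5+off,L) for uv,L in l]
sc=o(S,(145,195),10,[((120,350),(-75,25,50)),((440,155),(25,25,50)),((245,555),(-75,-25,0)),((600,120),(75,23,14)),((705,262),(75,-23,0))])
si=o(D,(205,215),8,[((135,405),(-75,25,50)),((145,488),(-75,25,0)),((297,512),(-75,-25,0)),((300,420),(-75,-25,50)),((255,97),(75,23,14)),((382,110),(75,-23,14)),((208,150),(25,25,50))])
for ob in (sc,si,sc+si):
    p,r=fit(ob,[420,-170,1.3]);print('pack',p.round(3),np.degrees(p[2]).round(2),r.tolist())
cs=o(S,(245,130),6.5,[((70,305),(-112.5,75,30)),((290,540),(-112.5,-75,30)),((688,268),(112.5,-75,30)),((410,170),(36,35.5,53)),((513,262),(36,-35.5,53)),((628,185),(106,-35.5,53)),((515,80),(106,35.5,53))])
cd=o(D,(240,120),7,[((88,432),(-112.5,75,30)),((447,472),(-112.5,-75,30)),((437,518),(-112.5,-75,0)),((90,480),(-112.5,75,0)),((490,125),(112.5,-75,30)),((165,98),(112.5,75,30)),((232,170),(36,35.5,53)),((393,187),(36,-35.5,53)),((250,70),(106,35.5,53))])
cw=[(W,(265,203),(-112.5,-75,30)),(W,(386,236),(-112.5,75,30))]
for ob in (cs,cd,cs+cd,cs+cd+cw):
    p,r=fit(ob,[570,150,1.3]);print('case',p.round(3),np.degrees(p[2]).round(2),r.tolist())
E
```

```text
pack [ 420.011 -144.957    1.292] 74.02 [[-1.5, 0.2], [-0.4, -1.0], [-0.2, 1.8], [1.5, -0.3], [0.8, -0.3]]
pack [ 419.204 -146.01     1.295] 74.19 [[-0.3, -0.7], [-0.1, 0.9], [1.0, 0.8], [-0.1, 0.3], [-0.6, -0.5], [0.7, 0.0], [-0.3, -1.4]]
pack [ 419.453 -145.529    1.293] 74.09 [[-1.8, 0.3], [-0.7, -0.9], [-0.5, 1.9], [1.2, -0.3], [0.5, -0.3], [-0.3, -0.9], [-0.1, 0.7], [1.1, 0.6], [-0.1, 0.2], [-0.4, -0.7], [0.8, -0.1], [-0.1, -1.6]]
case [577.16  174.14    1.295] 74.21 [[0.4, -0.5], [0.4, 0.5], [0.6, -0.1], [-1.9, -1.6], [-1.0, 0.7], [-0.1, 0.0], [0.4, 0.3]]
case [574.648 170.604   1.309] 75.01 [[-0.6, -0.0], [0.4, -0.3], [1.1, 0.6], [-0.7, 0.5], [0.4, -0.0], [0.2, -0.5], [-0.4, -0.2], [-0.2, -0.4], [0.1, 0.1]]
case [575.989 172.653   1.303] 74.66 [[-0.2, -0.1], [0.1, 0.8], [-0.1, -0.3], [-2.7, -1.5], [-1.6, 0.7], [-0.9, -0.1], [-0.5, 0.3], [-0.4, -0.7], [0.5, -0.7], [1.2, 0.1], [-0.5, -0.2], [0.9, -0.3], [0.7, -0.9], [0.0, -0.7], [0.2, -0.9], [0.6, -0.3]]
case [575.958 171.125   1.303] 74.68 [[-0.5, 0.3], [-0.2, 1.2], [-0.4, 0.1], [-3.0, -1.1], [-1.9, 1.1], [-1.2, 0.3], [-0.8, 0.7], [-0.4, -0.3], [0.6, -0.4], [1.3, 0.5], [-0.5, 0.2], [0.9, -0.0], [0.8, -0.6], [0.1, -0.4], [0.3, -0.5], [0.6, -0.0], [-1.0, 1.7], [1.0, 0.8]]
```

```bash
python3 - <<'E'
from h import *
s=arm.read_state();T=R.from_quat(s['ee_rot']).as_matrix();p=s['position']
K,r,t=cam('wrist');C=cv2.Rodrigues(r)[0]
print((T.T@C.T).round(3)); print((T.T@(-C.T@t-p)).round(1), s['clock'])
E
```

```text
[[-0.    -0.962 -0.273]
 [ 1.    -0.    -0.001]
 [ 0.    -0.273  0.962]]
[  69.6   -0.6 -142.8] 0.45
```

jog_arm --rows '[[[-4.8,1.9,-1.7],[0,0,0],8.5],[[-4.8,1.9,-1.7],[0,0,0],8.5],[[-4.6,1.9,-1.6],[0,0,0],8.5],[[0,0,0],[0,0,8],8.5],[[0,0,0],[0,0,7.5],8.5],[[0,0,0],[0,0,0],8.5],[[0,0,0],[0,0,0],8.5],[[0,0,0],[0,0,0],8.5]]'

```text
clock: 1.45
position: [568.0, 141.8, 281.2]
ee_rot: [-0.606, 0.796, 0.0, -0.0]
contact_force: [-0.4, 0.4, 0.5]
gripper_width: 85.0
```

```bash
python3 - <<'E'
from h import *
s=arm.read_state();print(s['clock'],s['position'],np.abs(s['joint_vel']).max(),s['contact_force'])
K,r,t=cam('wrist');print(repr((K,r,t)))
im=snap('wrist','w1.png')
np.savez('w1.npz',K=K,r=r,t=t)
c=im[60:384,130:400];cv2.imwrite('pics/w1c.png',cv2.resize(c[:,:,::-1],None,fx=2.4,fy=1.8,interpolation=cv2.INTER_CUBIC) if 0 else cv2.resize(c[:240,:,::-1],None,fx=2.5,fy=2.5,interpolation=cv2.INTER_CUBIC))
E
```

```text
1.45 [568.01711265 141.8186771  281.23021101] 0.0054625785447868025 [-0.44099373  0.40904167  0.5405747 ]
(array([[316.97893503,   0.        , 257.6984692 ],
       [  0.        , 316.97893503, 192.21522077],
       [  0.        ,   0.        ,   1.        ]]), array([-0.4143626 , -3.04705842, -0.42355141]), array([ 510.47696882, -326.28837015,  348.0719372 ]))
```

View pics/w1.png

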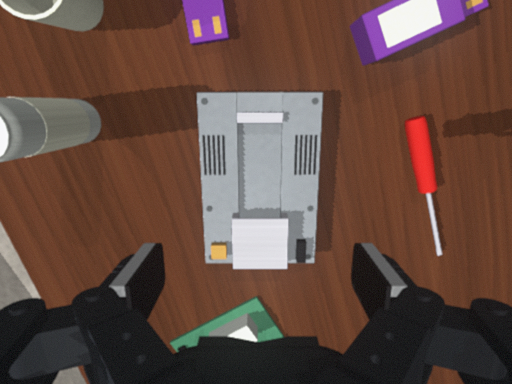

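View pics/w1c.png

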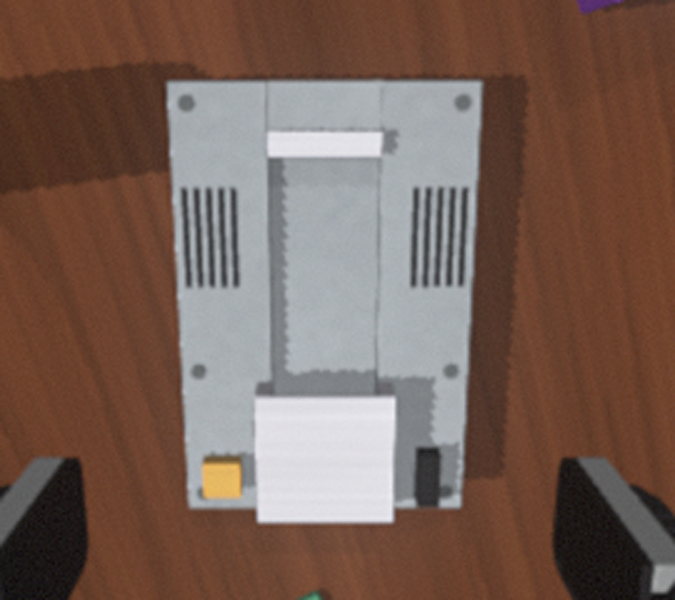

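```bash
python3 - <<'E'
from fit import *
d=np.load('w1.npz');W=(d['K'],d['r'],d['t'])
ob=[((167,82),(-112.5,-75,30)),((482,80),(-112.5,75,30)),((462,508),(112.5,75,30)),((189,508),(112.5,-75,30)),((256,397),(36,-35.5,53)),((394,397),(36,35.5,53)),((257,523),(106,-35.5,53)),((394,522),(106,35.5,53)),((268,132),(-92,-27.5,38)),((382,130),(-92,27.5,38)),((268,157),(-80,-27.5,38)),((382,157),(-80,27.5,38))]
obs=[(W,(np.array(u)+.5)/2.5-.5+(130,60),L) for u,L in ob]
p,r=fit(obs,[576,171,1.3]);print(p,np.degrees(p[2]),r.tolist())
# full fit incl z offset
E
```

```text
[575.31845229 174.20692593   1.30383708] 74.70436207194766 [[-0.1, 1.4], [0.2, 1.7], [-0.3, 1.1], [0.2, 1.5], [-0.7, -0.4], [1.1, -0.6], [0.3, -0.4], [-0.2, -0.2], [-0.6, -0.8], [0.4, -0.1], [-0.4, -0.4], [0.2, -0.5]]
```

The w1 view shows the case square-on, with lip top at wrist (260,117) and hood at rows 219–269. The fit puts the case at about (575.4, 174.5) with yaw 74.7°. Next I'll look at the pack.

jog_arm --rows '[[[5.6,1.1,0.8],[0,0,0],8.5],[[5.6,1.1,0.8],[0,0,0],8.5],[[5.6,1.1,0.8],[0,0,0],8.5],[[5.6,1.1,0.8],[0,0,0],8.5],[[5.6,1.1,0.8],[0,0,0],8.5],[[5.6,1.1,1.0],[0,0,0],8.5],[[0,0,0],[0,0,0],8.5],[[0,0,0],[0,0,0],8.5],[[0,0,0],[0,0,0],8.5]]'

```text
clock: 2.62
position: [415.4, -163.4, 231.6]
ee_rot: [-0.606, 0.796, -0.0, 0.0]
contact_force: [0.1, 0.7, -0.5]
gripper_width: 85.2
```

```bash
python3 - <<'E'
from h import *
s=arm.read_state();print(s['clock'],s['position'],np.abs(s['joint_vel']).max(),s['contact_force'],R.from_quat(s['ee_rot']).as_matrix().round(3).tolist())
K,r,t=cam('wrist')
im=snap('wrist','w2.png')
np.savez('w2.npz',K=K,r=r,t=t)
c=im[60:300,130:400];cv2.imwrite('pics/w2c.png',cv2.resize(c[:,:,::-1],None,fx=2.5,fy=2.5,interpolation=cv2.INTER_CUBIC))
E
```

```text
2.625 [ 415.40770919 -163.42342554  231.62425662] 0.008082011745465226 [ 0.10537723  0.67902136 -0.47556847] [[-0.266, -0.964, 0.001], [-0.964, 0.266, -0.0], [-0.0, -0.001, -1.0]]
```

View pics/w2c.png

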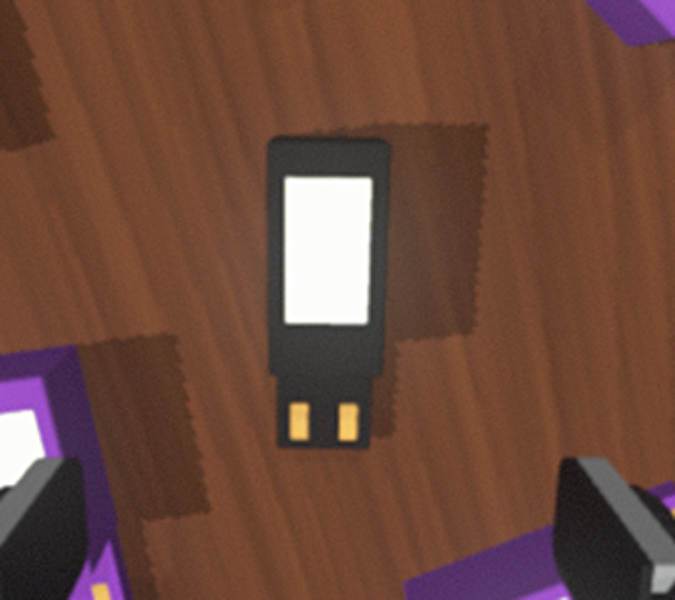

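```bash
python3 - <<'E'
from fit import *
d=np.load('w2.npz');W=(d['K'],d['r'],d['t'])
ob=[((270,375),(25,-25,50)),((382,376),(25,25,50)),((277,448),(75,-23,14)),((369,449),(75,23,14))]
t=[((268,144),(-75,-25,50)),((390,144),(-75,25,50))]
for o in (ob,ob+t):
  obs=[(W,(np.array(u)+.5)/2.5-.5+(130,60),L) for u,L in o]
  p,r=fit(obs,[419,-145,1.3]);print(p,np.degrees(p[2]),r.tolist())
c,s=np.cos(p[2]),np.sin(p[2])
for L in [(-75,-25,50),(-75,25,50),(-75,-25,0),(-75,25,0)]:
  W_=[p[0]+c*L[0]-s*L[1],p[1]+s*L[0]+c*L[1],L[2]];print(L,(proj(None,W_,W)[0]+.5-(130,60))*2.5)
q=arm.read_state();T=R.from_quat(q['ee_rot']).as_matrix()
tgt=np.array([p[0]-20*c,p[1]-20*s,17]);print('tool shift',T.T@(tgt-q['position']), 'turn',-(np.degrees(p[2])-np.degrees(np.arctan2(-T[1,0],-T[0,0]))))
E
```

```text
[ 418.44446833 -145.88623588    1.2852911 ] 73.64175568188634 [[-0.9, 0.0], [0.5, 0.4], [-0.1, -0.3], [0.4, -0.1]]
[ 418.82361714 -145.14546937    1.28781719] 73.78648982487357 [[-1.0, 0.8], [0.4, 1.0], [-0.1, 0.4], [0.4, 0.5], [-0.6, -1.8], [0.8, -1.1]]
(-75, -25, 50) [266.91618441 139.8787857 ]
(-75, 25, 50) [392.43950992 141.64537975]
(-75, -25, 0) [274.13931466 135.51332604]
(-75, 25, 0) [383.06312849 137.04784993]
tool shift [  1.59280618   1.90647826 214.55109614] turn 0.8233909439742177
```

jog_arm --rows '[[[0.2,0.2,5.4],[0,0,0.8],8.5],[[0,0,5.4],[0,0,0],8.5],[[0,0,5.4],[0,0,0],8.5],[[0,0,3.8],[0,0,0],8.5],[[0,0,1.5],[0,0,0],8.5],[[0,0,0],[0,0,0],8.5],[[0,0,0],[0,0,0],8.5],[[0,0,0],[0,0,0],4],[[0,0,0],[0,0,0],4],[[0,0,0],[0,0,0],4]]'

```text
clock: 3.92
position: [412.5, -165.5, 17.3]
ee_rot: [-0.6, 0.8, -0.0, 0.0]
contact_force: [-1.7, 1.3, 5.8]
gripper_width: 48.9
```

jog_arm --rows '[[[0,0,0],[0,0,0],4],[[0,0,0],[0,0,0],4],[[0,0,0],[0,0,0],4],[[0,0,0],[0,0,0],4]]'

```text
clock: 4.42
position: [412.5, -165.5, 17.3]
ee_rot: [-0.6, 0.8, -0.0, 0.0]
contact_force: [-1.1, 1.6, 5.5]
gripper_width: 49.3
```

```bash
cat > tgt.py <<'E'
from h import *
import sys
CASE=np.array([575.4,174.7]);YAW=np.radians(74.7);GX,GZ=-20.8,17.3
def target(nx,nz,pitch,lat=0):
    """nose bottom at case x=nx, nz above floor, lateral lat -> TCP pos, Rot (tool: x=-packx,y=packy,z=-packz)"""
    Rc=R.from_euler('z',YAW); Rp=Rc*R.from_euler('y',np.radians(pitch))
    N=np.array([*CASE,22.])+Rc.apply([nx,lat,nz])
    P=N+Rp.apply([GX-75,0,GZ])
    return P,R.from_matrix(Rp.as_matrix()@np.diag([-1,1,-1.]))
def delta(nx,nz,pitch,lat=0):
    s=arm.read_state();T=R.from_quat(s['ee_rot'])
    P,Rt=target(nx,nz,pitch,lat)
    d=T.inv().apply(P-s['position'])/10; rv=(T.inv()*Rt).as_rotvec(degrees=True)
    print('cmd',(nx,nz,pitch,lat),'shift cm',d.round(2),'turn',rv.round(2),'F',s['contact_force'].round(1),'w',s['gripper_width'].round(1),s['clock'])
    return d
def nose():
    s=arm.read_state();T=R.from_quat(s['ee_rot']);Rp=T.as_matrix()@np.diag([-1,1,-1.])
    N=s['position']+Rp@np.array([75-GX,0,-GZ]);Rc=R.from_euler('z',YAW)
    L=Rc.inv().apply(N-[*CASE,22.]);e=(Rc.inv()*R.from_matrix(Rp)).as_euler('ZYX',degrees=True)
    f=Rc.inv().apply(s['contact_force'])
    print('nose case',L.round(2),'yaw,pitch,roll',e.round(2),'Fcase',f.round(2),'mom',np.round(Rc.inv().apply(s['wrist_torque']),2),'w',round(s['gripper_width'],1),'t',s['clock'])
E
python3 -c "
from tgt import *
nose();delta(5,60,9);delta(5,60,0)
T,_=target(5,60,9);print(T)"
```

```text
nose case [-275.33   65.72  -22.  ] yaw,pitch,roll [-0.98 -0.02 -0.07] Fcase [1.25 1.5  5.49] mom [ 0.52 -0.37  0.03] w 49.3 t 4.425Traceback (most recent call last):
  File "<string>", line 3, in <module>
    nose();delta(5,60,9);delta(5,60,0)
           ~~~~~^^^^^^^^
  File "tgt.py", line 14, in delta
    print('cmd',(nx,nz,pitch,lat),'shift cm',d.round(2),'turn',rv.round(2),'F',s['contact_force'].round(1),'w',s['gripper_width'].round(1),s['clock'])
                                                                                                               ^^^^^^^^^^^^^^^^^^^^^^^^
AttributeError: 'float' object has no attribute 'round'
```

```bash
sed -i "s/s\['gripper_width'\].round(1)/round(s['gripper_width'],1)/" tgt.py
```

jog_arm --rows '[[[0,0,-1],[0,0,0],4],[[0,0,-4],[0,0,0],4],[[0,0,-5],[0,0,0],4],[[0,0,-3],[0,0,-1],4],[[0,0,0],[0,9,0],4],[[0,0,0],[0,0,0],4]]'

```text
clock: 5.18
position: [410.4, -164.5, 145.8]
ee_rot: [-0.606, 0.792, -0.047, -0.063]
contact_force: [-1.8, 0.5, -6.5]
gripper_width: 49.3
```

```bash
python3 -c "
from tgt import *
nose();delta(5,60,9)
snap('side','s3.png')
im=cv2.imread('pics/s3.png')[150:290,160:360];cv2.imwrite('pics/s3c.png',cv2.resize(im,None,fx=4,fy=4,interpolation=cv2.INTER_CUBIC))"
```

```text
nose case [-278.8    69.95   91.66] yaw,pitch,roll [0.18 9.02 0.15] Fcase [-0.02  1.84 -6.53] mom [ 0.14 -0.48  0.01] w 49.3 t 5.175
cmd (5, 60, 9, 0) shift cm [-28.5   -7.05  -1.33] turn [ 0.13 -0.02  0.18] F [-1.8  0.5 -6.5] w 49.3 5.175
```

View pics/s3c.png

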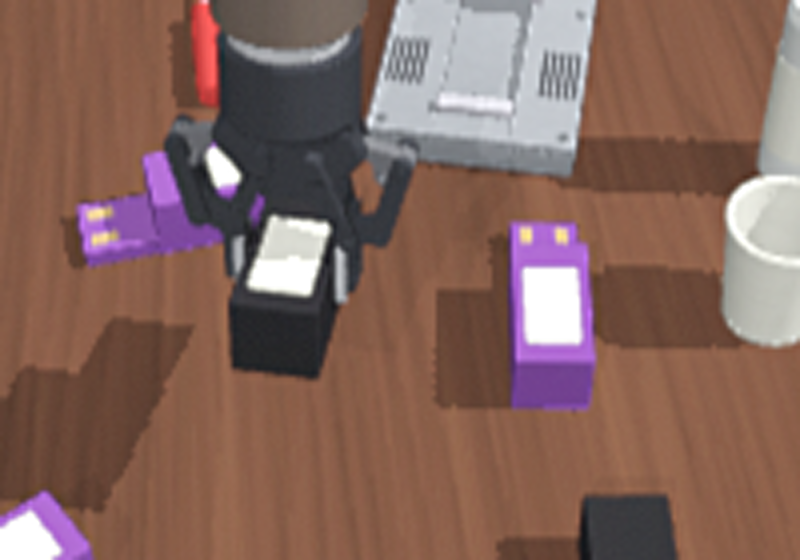

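The pack is in the gripper, pitched nose down; its tail face shows at crop (280,335).

jog_arm --rows '[[[-4.75,-1.18,-0.22],[0,0,0],4],[[-4.75,-1.18,-0.22],[0,0,0],4],[[-4.75,-1.18,-0.22],[0,0,0],4],[[-4.75,-1.18,-0.22],[0,0,0],4],[[-4.75,-1.18,-0.22],[0,0,0],4],[[-4.75,-1.15,-0.22],[0,0,0],4],[[0,0,0],[0,0,0],4],[[0,0,0],[0,0,0],4],[[0,0,0],[0,0,0],4]]'

```text
clock: 6.35
position: [554.2, 88.2, 114.5]
ee_rot: [-0.604, 0.793, -0.047, -0.063]
contact_force: [-0.6, -0.4, -4.6]
gripper_width: 49.0
```

```bash
python3 -c "
from tgt import *
nose();delta(5,60,9);delta(28,4,9)
K,r,t=cam('wrist');im=snap('wrist','w4.png');np.savez('w4.npz',K=K,r=r,t=t)
snap('side','s4.png');snap('scene','sc4.png')
im=cv2.imread('pics/s4.png')[80:220,200:340];cv2.imwrite('pics/s4c.png',cv2.resize(im,None,fx=4,fy=4,interpolation=cv2.INTER_CUBIC))"
```

```text
nose case [ 2.85 -2.52 60.43] yaw,pitch,roll [-0.08  9.01  0.08] Fcase [-0.56  0.43 -4.58] mom [ 0.04 -0.48  0.02] w 49.0 t 6.35
cmd (5, 60, 9, 0) shift cm [-0.22  0.24  0.01] turn [ 0.09 -0.01 -0.08] F [-0.6 -0.4 -4.6] w 49.0 6.35
cmd (28, 4, 9, 0) shift cm [-3.37  0.24  5.18] turn [ 0.09 -0.01 -0.08] F [-0.6 -0.4 -4.6] w 49.0 6.35
```

View pics/w4.png

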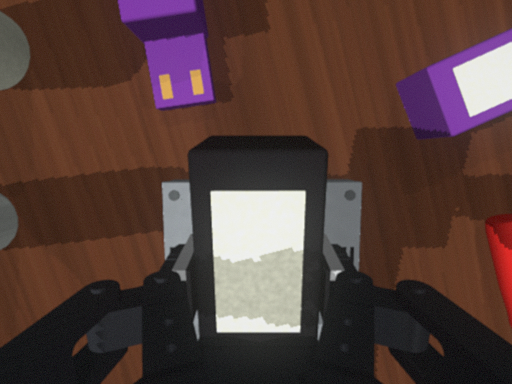

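View pics/s4c.png

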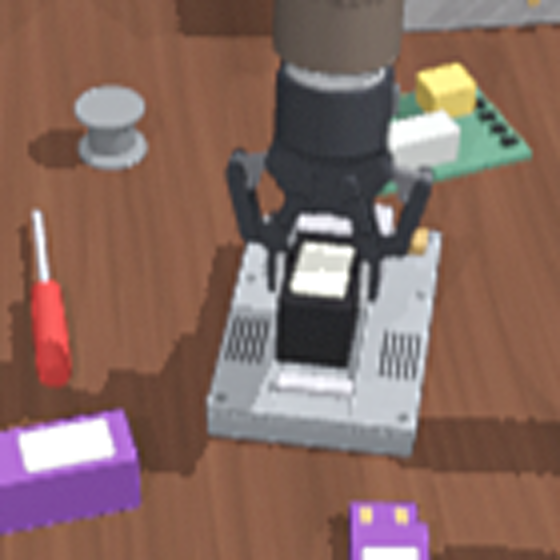

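```bash
python3 - <<'E'
from tgt import *
d=np.load('w4.npz');W=(d['K'],d['r'],d['t'])
im=cv2.imread('pics/w4.png');cv2.imwrite('pics/w4c.png',cv2.resize(im[120:280,140:385],None,fx=3.2,fy=3.2,interpolation=cv2.INTER_CUBIC))
Rc=R.from_euler('z',YAW)
for uv in [(162.5,181),(362,181)]:
    print(Rc.inv().apply(ray(None,uv,30,W)-[*CASE,0]))
# pack tail top corners: expected projected positions given assumed grasp
s=arm.read_state();Rp=R.from_quat(s['ee_rot']).as_matrix()@np.diag([-1,1,-1.])
for L in [(-75,-25,50),(-75,25,50),(-75,-25,0),(-75,25,0)]:
    print(L,proj(None,s['position']+Rp@(np.array(L)-[GX,0,GZ]),W))
E
```

```text
[-115.60202402  -74.30682142   30.        ]
[-115.27272021   74.90488229   30.        ]
(-75, -25, 50) [[187.02489528 149.33846025]]
(-75, 25, 50) [[331.54928829 149.19780596]]
(-75, -25, 0) [[208.48986412 135.04325207]]
(-75, 25, 0) [[308.94499395 134.94822384]]
```

View pics/w4c.png

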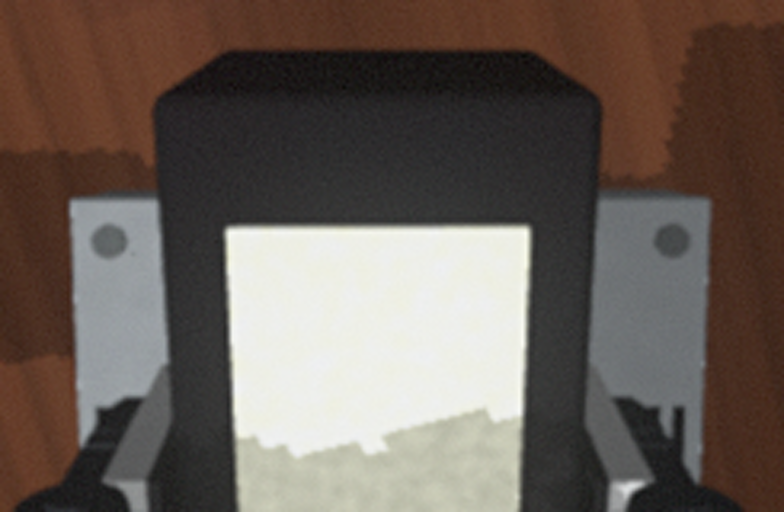

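jog_arm --rows '[[[-1.5,0.24,1.5],[0,0,0],4],[[-1,0,2],[0,0,0],4],[[0,0,1.3],[0,0,0],4],[[0,0,0],[0,0,0],4],[[0,0,0],[0,0,0],4]]'

```text
clock: 7.12
position: [557.6, 106.7, 63.9]
ee_rot: [-0.605, 0.792, -0.048, -0.062]
contact_force: [-0.8, 0.1, -5.1]
gripper_width: 49.2
```

```bash
python3 -c "
from tgt import *
nose();delta(30,4,9);delta(58,3,9)
snap('side','s5.png');snap('scene','sc5.png')
im=cv2.imread('pics/s5.png')[100:200,220:320];im2=cv2.imread('pics/sc5.png')[120:220,240:360]
cv2.imwrite('pics/s5c.png',cv2.resize(im,None,fx=6,fy=6,interpolation=cv2.INTER_CUBIC))
cv2.imwrite('pics/sc5c.png',cv2.resize(im2,None,fx=6,fy=6,interpolation=cv2.INTER_CUBIC))"
```

```text
nose case [21.6  -0.8   9.82] yaw,pitch,roll [ 0.    8.97 -0.05] Fcase [-0.13  0.77 -5.09] mom [-0.03 -0.5   0.  ] w 49.2 t 7.125
cmd (30, 4, 9, 0) shift cm [-0.92  0.08  0.44] turn [-0.05  0.03  0.  ] F [-0.8  0.1 -5.1] w 49.2 7.125
cmd (58, 3, 9, 0) shift cm [-3.7   0.08  0.1 ] turn [-0.05  0.03  0.  ] F [-0.8  0.1 -5.1] w 49.2 7.125
```

View pics/s5c.png

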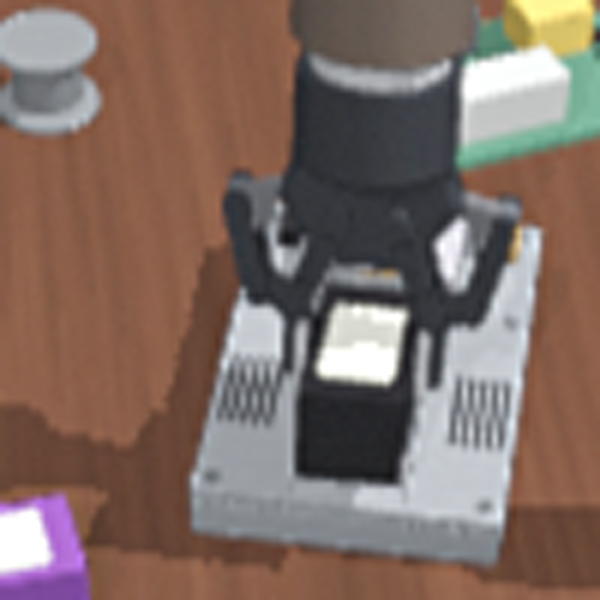

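View pics/sc5c.png

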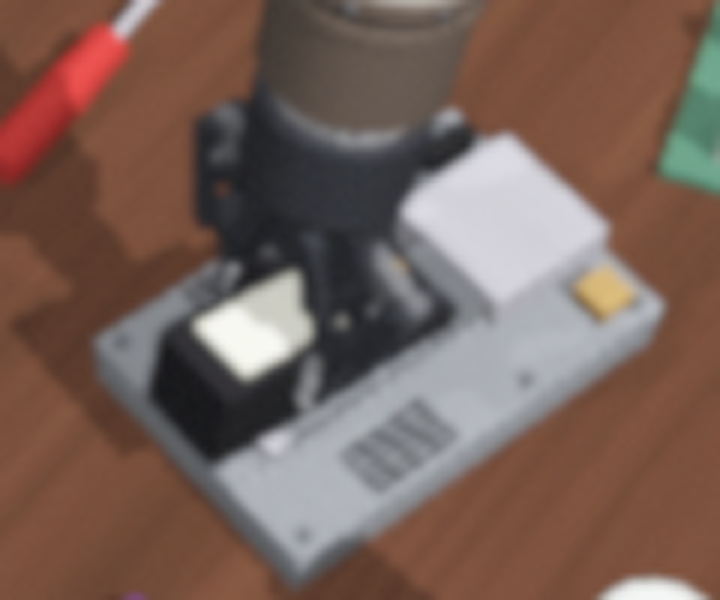

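The pack is above the bay and pitched, with its tail over the lip at about side crop (355,440). I'll slide the nose under the hood.

jog_arm --rows '[[[-0.9,0.08,0.45],[0,0,0],4],[[0,0,0],[0,0,0],4],[[-0.7,0,-0.08],[0,0,0],4],[[-0.7,0,-0.1],[0,0,0],4],[[-0.7,0,-0.1],[0,0,0],4],[[-0.5,0,-0.08],[0,0,0],4],[[0,0,0],[0,0,0],4],[[0,0,0],[0,0,0],4]]'

```text
clock: 8.22
position: [565.3, 139.9, 57.0]
ee_rot: [-0.605, 0.792, -0.048, -0.063]
contact_force: [0.1, -0.2, -4.4]
gripper_width: 49.1
```

```bash
python3 -c "
from tgt import *
nose();delta(62,3,9)"
```

```text
nose case [55.66  0.56  2.91] yaw,pitch,roll [-0.    9.02  0.02] Fcase [-0.17 -0.15 -4.36] mom [ 0.01 -0.48  0.01] w 49.1 t 8.225
cmd (62, 3, 9, 0) shift cm [-0.62 -0.06 -0.11] turn [ 0.02 -0.02 -0.  ] F [ 0.1 -0.2 -4.4] w 49.1 8.225
```

jog_arm --rows '[[[-0.3,-0.03,-0.05],[0,0,0],4],[[-0.3,0,-0.05],[0,0,0],4],[[0,0,0],[0,0,0],4]]'

```text
clock: 8.6
position: [567.3, 145.5, 57.2]
ee_rot: [-0.605, 0.793, -0.048, -0.063]
contact_force: [0.9, -1.6, -3.7]
gripper_width: 49.3
```

```bash
python3 -c "
from tgt import *
nose()"
```

```text
nose case [61.61  0.07  3.06] yaw,pitch,roll [-0.01  9.04  0.01] Fcase [-1.3  -1.24 -3.69] mom [-0.15 -0.    0.03] w 49.3 t 8.6
```

jog_arm --rows '[[[-0.2,0,-0.03],[0,0,0],4],[[0,0,0],[0,0,0],4],[[0,0,0],[0,0,0],4]]'

```text
clock: 8.98
position: [567.7, 147.3, 57.2]
ee_rot: [-0.605, 0.793, -0.048, -0.063]
contact_force: [0.6, -4.7, -4.6]
gripper_width: 49.5
```

```bash
python3 -c "
from tgt import *
nose()"
```

```text
nose case [63.4   0.11  3.04] yaw,pitch,roll [-0.02  9.04  0.02] Fcase [-4.41 -1.8  -4.59] mom [-0.3   0.62 -0.1 ] w 49.5 t 8.975
```

Contact at x≈61.5 (61.8 predicted), and the force at 2 mm of press fits the spring. I'll press on in small steps.

jog_arm --rows '[[[-0.3,0,0.05],[0,0,0],4],[[-0.2,0,0.07],[0,0,0],4],[[0,0,0],[0,0,0],4],[[0,0,0],[0,0,0],4]]'

```text
clock: 9.48
position: [568.4, 151.2, 55.2]
ee_rot: [-0.605, 0.793, -0.048, -0.064]
contact_force: [-0.7, -6.2, -1.4]
gripper_width: 49.3
```

```bash
python3 -c "
from tgt import *
nose();delta(70.5,1,9)"
```

```text
nose case [67.37  0.52  0.94] yaw,pitch,roll [-0.02  9.14  0.08] Fcase [-6.13 -0.91 -1.42] mom [-0.28  1.34 -0.05] w 49.3 t 9.475
cmd (70.5, 1, 9, 0) shift cm [-0.3  -0.05 -0.03] turn [ 0.08 -0.14 -0.02] F [-0.7 -6.2 -1.4] w 49.3 9.475
```

jog_arm --rows '[[[-0.2,-0.03,-0.06],[0,0,0],4],[[-0.15,0,-0.03],[0,0,0],4],[[0,0,0],[0,0,0],4],[[0,0,0],[0,0,0],4]]'

```text
clock: 9.98
position: [569.1, 153.9, 55.4]
ee_rot: [-0.604, 0.793, -0.048, -0.065]
contact_force: [-0.7, -7.4, -1.1]
gripper_width: 49.2
```

```bash
python3 -c "
from tgt import *
nose();
for a in [(71,1.3,9),(71.5,1.3,6),(72,1.3,3),(72.5,1.3,0)]: delta(*a)
Ps=[target(*a) for a in [(71,1.3,9),(71.5,1.3,6),(72,1.3,3),(72.5,1.3,0)]]
for a,b in zip(Ps,Ps[1:]): print((a[1].inv().apply(b[0]-a[0])/10).round(3),(a[1].inv()*b[1]).as_rotvec(degrees=True).round(2))
"
```

```text
nose case [70.02  0.55  0.99] yaw,pitch,roll [-0.03  9.24  0.15] Fcase [-7.29 -1.26 -1.13] mom [-0.31  1.85 -0.06] w 49.2 t 9.975
cmd (71, 1.3, 9, 0) shift cm [-0.09 -0.06 -0.01] turn [ 0.15 -0.24 -0.03] F [-0.7 -7.4 -1.1] w 49.2 9.975
cmd (71.5, 1.3, 6, 0) shift cm [-0.06 -0.06  0.49] turn [ 0.15 -3.24 -0.04] F [-0.7 -7.4 -1.1] w 49.2 9.975
cmd (72, 1.3, 3, 0) shift cm [-0.06 -0.06  0.99] turn [ 0.15 -6.24 -0.04] F [-0.7 -7.4 -1.1] w 49.2 9.975
cmd (72.5, 1.3, 0, 0) shift cm [-0.09 -0.06  1.49] turn [ 0.15 -9.24 -0.04] F [-0.7 -7.4 -1.1] w 49.2 9.975
[ 0.028 -0.     0.496] [-0. -3.  0.]
[0.028 0.    0.499] [ 0. -3. -0.]
[ 0.027 -0.     0.501] [ 0. -3.  0.]
```

jog_arm --rows '[[[-0.1,-0.04,-0.02],[0,0,0],4],[[0.03,0,0.25],[0,-1.5,0],4],[[0,0,0.25],[0,-1.5,0],4],[[0,0,0],[0,0,0],4],[[0,0,0],[0,0,0],4]]'

```text
clock: 10.6
position: [569.1, 153.5, 50.5]
ee_rot: [-0.605, 0.794, -0.032, -0.044]
contact_force: [-2.6, -8.4, -0.7]
gripper_width: 48.6
```

```bash
python3 -c "
from tgt import *
nose();
for a in [(72,1.3,3),(72.5,1.3,0)]: delta(*a)
K,r,t=cam('wrist');im=snap('wrist','w6.png');np.savez('w6.npz',K=K,r=r,t=t)
snap('side','s6.png');snap('scene','sc6.png')
im=cv2.imread('pics/s6.png')[100:200,220:320];im2=cv2.imread('pics/sc6.png')[120:220,240:360]
cv2.imwrite('pics/s6c.png',cv2.resize(im,None,fx=6,fy=6,interpolation=cv2.INTER_CUBIC))
cv2.imwrite('pics/sc6c.png',cv2.resize(im2,None,fx=6,fy=6,interpolation=cv2.INTER_CUBIC))
"
```

```text
nose case [71.25  0.47  0.86] yaw,pitch,roll [-0.03  6.26  0.19] Fcase [-8.73  0.27 -0.68] mom [-0.1   1.93 -0.04] w 48.6 t 10.6
cmd (72, 1.3, 3, 0) shift cm [ 0.01 -0.05  0.5 ] turn [ 0.19 -3.26 -0.04] F [-2.6 -8.4 -0.7] w 48.6 10.6
cmd (72.5, 1.3, 0, 0) shift cm [ 0.01 -0.05  1.  ] turn [ 0.19 -6.26 -0.04] F [-2.6 -8.4 -0.7] w 48.6 10.6
```

View pics/w6.png

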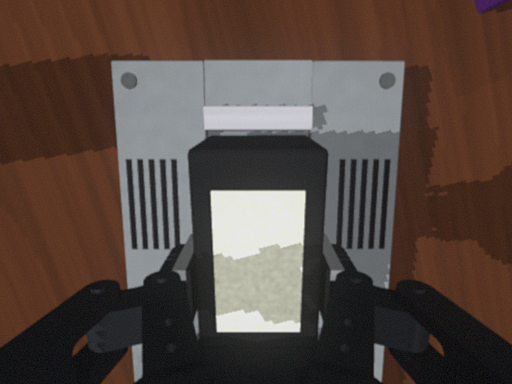

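View pics/sc6c.png

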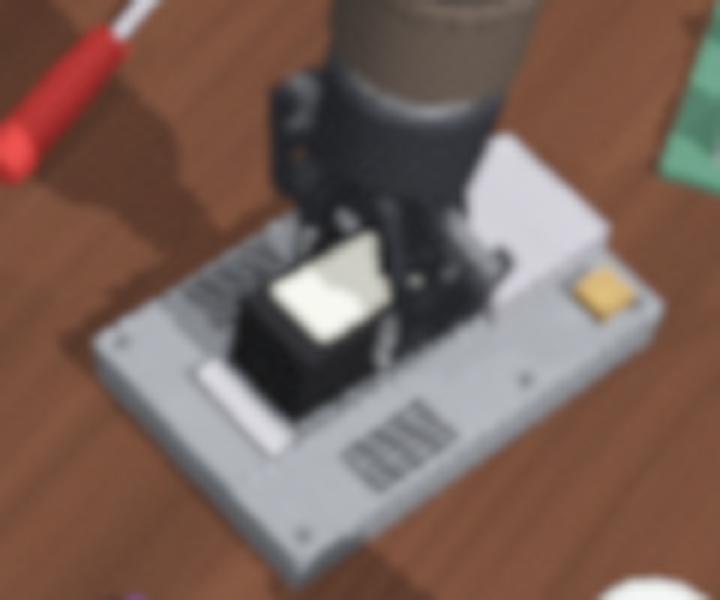

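View pics/s6c.png

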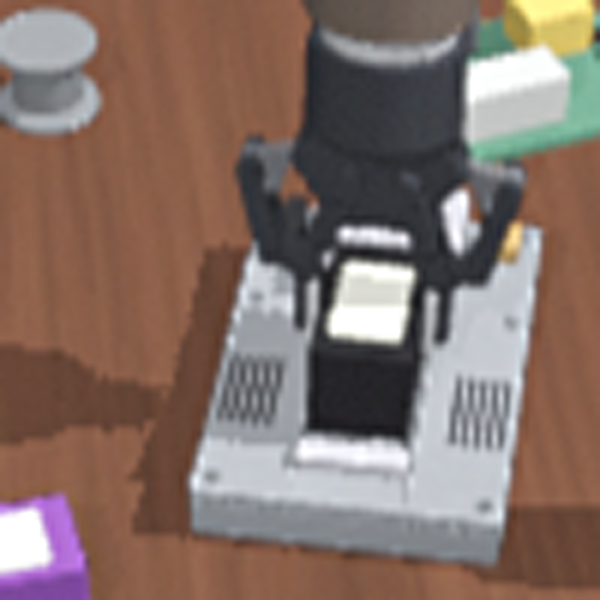

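The wrist view shows the tail bottom edge (row 136) just inside the lip's inner edge (row 130), laterally centred. I'll lower the tail.

jog_arm --rows '[[[0,-0.04,0.25],[0,-1.6,0],4],[[0,0,0.25],[0,-1.6,0],4],[[0,0,0],[0,0,0],4],[[0,0,0],[0,0,0],4]]'

```text
clock: 11.25
position: [569.0, 152.9, 45.2]
ee_rot: [-0.606, 0.795, -0.015, -0.023]
contact_force: [-2.8, -7.2, -1.4]
gripper_width: 49.1
```

```bash
python3 -c "
from tgt import *
nose();
for a in [(72.5,1.3,0)]: delta(*a)
"
```

```text
nose case [72.    0.45  0.77] yaw,pitch,roll [-0.03  3.08  0.23] Fcase [-7.69  0.81 -1.38] mom [ 0.05  2.13 -0.01] w 49.1 t 11.25
cmd (72.5, 1.3, 0, 0) shift cm [ 0.03 -0.04  0.46] turn [ 0.23 -3.08 -0.03] F [-2.8 -7.2 -1.4] w 49.1 11.25
```

jog_arm --rows '[[[0.01,-0.02,0.24],[0,-1.5,0],4],[[0.01,0,0.22],[0,-1.5,0],4],[[0,0,0],[0,0,0],4],[[0,0,0],[0,0,0],4]]'

```text
clock: 11.75
position: [568.8, 152.4, 40.3]
ee_rot: [-0.606, 0.795, 0.001, -0.002]
contact_force: [-2.8, -7.6, -2.2]
gripper_width: 49.1
```

```bash
python3 -c "
from tgt import *
nose();
K,r,t=cam('wrist');im=snap('wrist','w7.png');np.savez('w7.npz',K=K,r=r,t=t)
snap('side','s7.png')
"
```

```text
nose case [72.56  0.47  0.84] yaw,pitch,roll [-0.04  0.1   0.26] Fcase [-8.02  0.7  -2.16] mom [ 0.06  2.3  -0.05] w 49.1 t 11.75
```

View pics/w7.png

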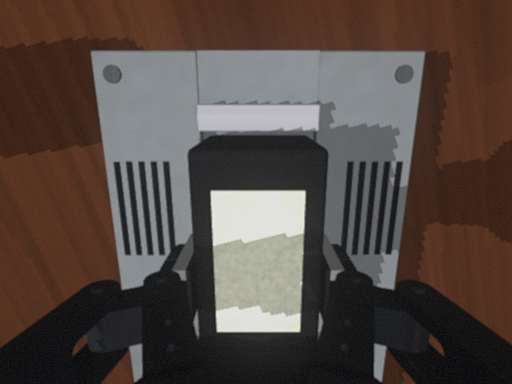

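jog_arm --rows '[[[0,0,0.07],[0,-0.2,0],4],[[0,0,0.05],[0,0,0],4],[[0,0,0],[0,0,0],4],[[0,0,0],[0,0,0],4]]'

```text
clock: 12.35
position: [569.0, 152.7, 39.5]
ee_rot: [-0.607, 0.795, 0.002, -0.0]
contact_force: [-2.6, -7.6, -0.5]
gripper_width: 49.1
```

```bash
python3 -c "
from tgt import *
nose()
"
```

```text
nose case [72.9   0.4   0.43] yaw,pitch,roll [-0.02 -0.12  0.24] Fcase [-8.    0.54 -0.47] mom [0.28 2.32 0.01] w 49.1 t 12.35
```

jog_arm --rows '[[[0.1,0,0],[0,0,0],4],[[0.1,0,0.05],[0,0,0],4],[[0,0,0],[0,0,0],4],[[0,0,0],[0,0,0],4]]'

```text
clock: 12.85
position: [568.9, 151.6, 39.5]
ee_rot: [-0.607, 0.795, 0.002, 0.0]
contact_force: [-4.2, -5.8, 0.9]
gripper_width: 49.2
```

```bash
python3 -c "
from tgt import *
nose()
"
```

```text
nose case [71.81  0.32  0.51] yaw,pitch,roll [ 0.05 -0.19  0.18] Fcase [-6.72  2.53  0.87] mom [0.55 1.86 0.11] w 49.2 t 12.85
```

Flat on the floor with a light load. I'll open the fingers; they clear the decks by about 9 mm.

jog_arm --rows '[[[0,0,0],[0,0,0],5.3],[[0,0,0],[0,0,0],6.5],[[0,0,0],[0,0,0],6.5],[[0,0,0],[0,0,0],6.5],[[0,0,0],[0,0,0],6.5]]'

```text
clock: 13.48
position: [570.9, 153.0, 39.5]
ee_rot: [-0.607, 0.795, 0.002, 0.003]
contact_force: [-0.5, 0.0, -0.3]
gripper_width: 65.0
```

```bash
python3 -c "
from tgt import *
nose();snap('wrist','w8.png')
"
```

```text
nose case [73.76 -1.34  0.86] yaw,pitch,roll [ 0.01 -0.42 -0.02] Fcase [-0.11  0.49 -0.28] mom [-0.03  0.03  0.04] w 65.0 t 13.475
```

View pics/w8.png

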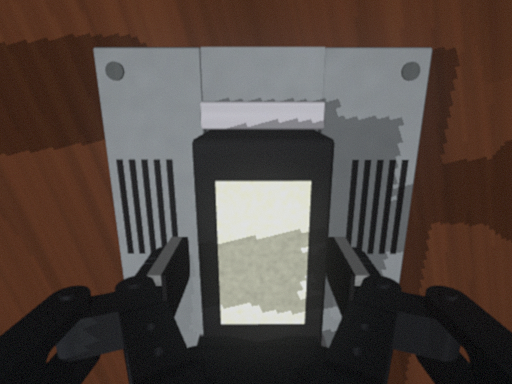

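The pack slid back to the lip (tail at row 130) and stayed put; the fingers are clear on both sides. I'll retreat straight up.

jog_arm --rows '[[[0,0,-1.5],[0,0,0],6.8],[[0,0,-4],[0,0,0],6.8],[[0,0,-6],[0,0,0],8.5],[[0,0,-6],[0,0,0],8.5],[[5,0,-4],[0,0,0],8.5],[[5,0,0],[0,0,0],8.5],[[0,0,0],[0,0,0],8.5],[[0,0,0],[0,0,0],8.5],[[0,0,0],[0,0,0],8.5]]'

```text
clock: 14.65
position: [544.4, 56.7, 252.6]
ee_rot: [-0.607, 0.795, 0.002, 0.003]
contact_force: [-0.5, -0.2, -0.2]
gripper_width: 85.1
```

```bash
python3 -c "
from tgt import *
s=arm.read_state();print(s['position'],s['contact_force'],s['clock'])
K,r,t=cam('wrist');im=snap('wrist','w9.png');np.savez('w9.npz',K=K,r=r,t=t)
snap('side','s9.png');snap('scene','sc9.png')
im=cv2.imread('pics/s9.png')[100:200,220:320];im2=cv2.imread('pics/sc9.png')
cv2.imwrite('pics/s9c.png',cv2.resize(im,None,fx=6,fy=6,interpolation=cv2.INTER_CUBIC))
"
```

```text
[544.37867567  56.71220218 252.64500128] [-0.54005847 -0.20705195 -0.24960512] 14.65
```

View pics/w9.png

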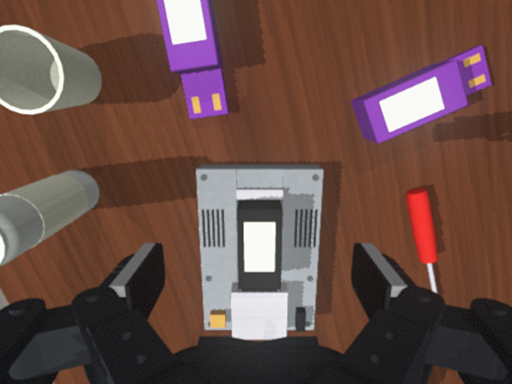

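View pics/s9c.png

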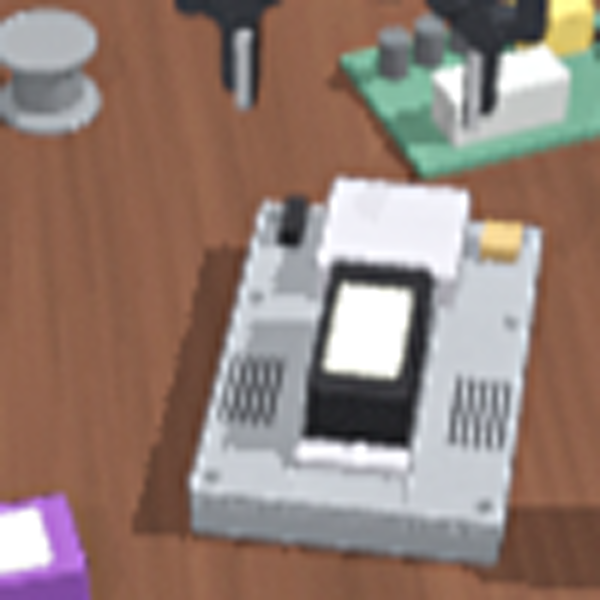

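View pics/sc9.png

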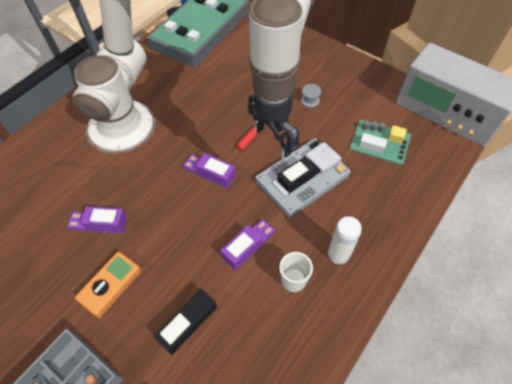

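```bash
python3 - <<'E'
from tgt import *
d=np.load('w9.npz');W=(d['K'],d['r'],d['t']);Rc=R.from_euler('z',YAW)
for c,n,box in [(W,'w9',(180,150,160,120)),(cam('side'),'s9',(250,130,60,60))]:
    im=cv2.imread(f'pics/{n}.png');x,y,w,h=box;f=4 if n=='w9' else 8
    b=cv2.resize(im[y:y+h,x:x+w],None,fx=f,fy=f,interpolation=cv2.INTER_CUBIC)
    for L in [(-75,-25,50),(-75,25,50),(-75,-25,0),(-75,25,0),(25,-25,50),(25,25,50)]:
        p=proj(None,Rc.apply(np.array(L)+[-5,0,22])+[*CASE,0],c)[0]
        cv2.circle(b,tuple(int(v) for v in ((p-[x,y]+.5)*f)),4,(0,0,255),1)
    cv2.imwrite(f'pics/{n}m.png',b)
E
```

```text
(no output)
```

View pics/w9m.png

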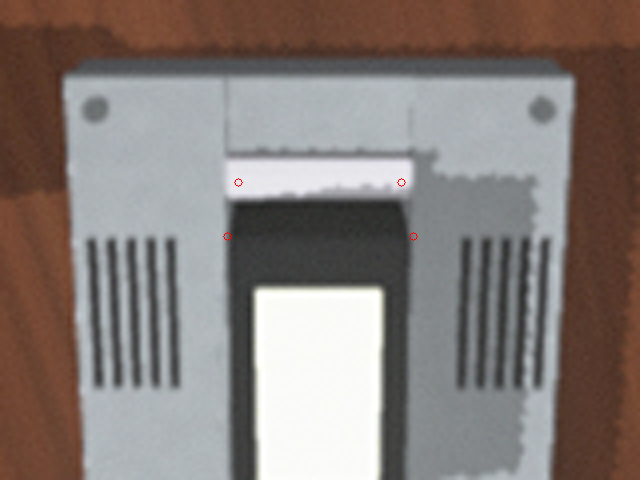

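View pics/s9m.png

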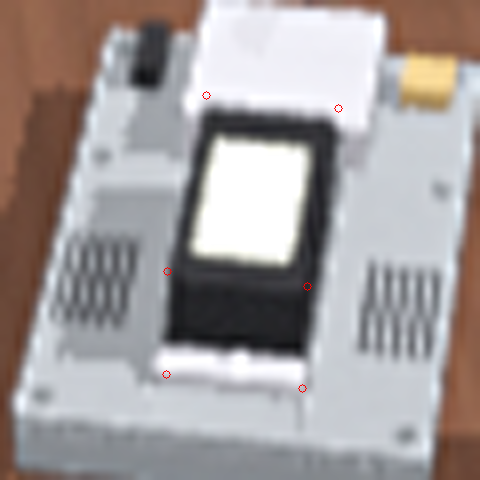

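```bash
python3 -c "
from h import *
print(arm.job_done())"
```

```text
the job is handed in; nothing more can be done
None
```

The black stepped pack is back in the power unit, lying flat between lip and hood. I handed the job in at about 15 s of the 46 s allowed.

- **Insertion:** I gripped the pack across its block and carried it over pitched 9° nose down. The nose slid under the hood and met the spring contact at nose x ≈ 61.5 mm, where 61.8 was predicted. I pressed it about 9 mm, with the spring force between 8 and 9 N, and the tail went down without touching the lip. Before letting go I eased the pack about 1 mm back towards the lip.
- **Last checks:** After release the spring pushed the pack back to the lip and it stayed there. The wrist picture matches the predicted home position to about 1 mm, with the tail behind the lip and the block in the bay. The contact force was back near zero with the arm clear. No bystander looked moved in the last scene picture.
- **Disagreements:** The side camera's prediction was off by about 1–2 pixels (2–4 mm) along the bay. The case's outer edges came out about 2 mm off from its lip and hood in the wrist fit. I trusted the lip and hood, and the spring contact agreed with them.
- **Not seen directly:** The nose and spring contact are hidden under the hood. That they are home rests on the forces and on the visible tail and block.

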